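Zero a click-dial micro-adjuster and back it off six clicks

TASK

Set the micro-adjuster on the bench for the next cut: turn its round dial clockwise until it comes up firmly against its stop, then back it off by exactly six clicks and leave it in that notch. Then swing the lock lever all the way over to hold the setting. Leave the things lying around it where they are.

Things in the scene. Friction and masses are not known exactly. Their poses are not given: they have to be found in the camera images.
- adjuster: Micro-adjuster bolted to the bench: grey plate 84 x 215 x 12 mm (42 mm either way in x, from +50 to -165 mm in y), round grey barrel 72 mm across (82 at its foot), top 50 mm above the bench, carrying a dial; lock lever on the -y side; spindle with 22 mm foot sticking out to y = +65 mm. Origin on the dial's axis at bench height, z up.
- dial: A knurled aluminium cylinder on the barrel, 44 mm across (48 mm flange below 57 mm), side free to grip from 57 to 85 mm above the bench, top at 87. Origin on its vertical axis at bench height; x axis along its pointer rib. Travels about 13 clicks between two hard stops; each stop is 2 to 3 degrees past the last notch. It starts in a notch 3 to 8 clicks from the clockwise (from above) stop.
- dial_mark (a point): Turns with the dial: on its top, 18 mm from the axis, 90 mm above the bench, near the end of a raised pointer rib running from axis to rim; x axis outward along the rib. The dial clicks every 20 degrees (18 notches a turn); about 0.13 N m takes it over a click, at a stop it resists any torque; let go between two notches it snaps into the nearer one and stays.
- stop_ring: The stop ring inside the barrel, under the dial, out of sight and out of reach; it carries both stops and the click spring. Origin on the dial's axis at bench height. It is set to a different angle each time, nothing outside shows where, so the stop is found by turning the dial until it will turn no further.
- lever (a joint): Lock lever, rad: 0 open (arm along -x of the adjuster), 1.4 locked (arm nearly along -y); open to locked is counter-clockwise from above. Stiff hinge (0.06 N m), stays where left; starts at 0 to 0.25. Steel arm 55 mm long, 14 wide, 32 to 40 mm above the bench, with an upright black post at its end.
- lever_post (a point): On the axis of the lever's upright black post (14 mm diameter, from the arm up to 66 mm above the bench, then an 18 mm ball whose top is 78 mm above the bench); this point is 55 mm above the bench and turns with the lever; the post is 55 mm from the lever's pivot.
- lever_pivot (a point): Point on the lever's vertical hinge axis, 55 mm above the bench, 85 mm from the dial's axis on the -y side of the adjuster.
- pencil_b: Flat red carpenter pencil, 14 x 162 x 9 mm, lying just behind the adjuster; a bystander.
- driver_amber: Screwdriver with an amber handle, 29 x 198 x 28 mm, lying just in front of the adjuster; a bystander.
- jar_screws_a: Glass jar of screws with a brown lid, 92 mm tall, at the right edge of the bench; a bystander.
- jar_screws_b: Glass jar of screws with a pale lid, 91 mm tall, at the right edge of the bench; a bystander.
- sanding_block: Cork sanding block wrapped in red paper, 66 x 110 x 32 mm, at the right edge of the bench; a bystander.

How it is judged:
By the outcome, as a careful person would: the job done as asked, in the order asked, and still so for the second after the job is handed in, with the robot touching nothing.
It also fails if it takes over 72 s, if anything falls off the work surface, if the arm or the gripper's body presses on something with over 40 N, if the wrist force passes 120 N, or if a joint passes its speed limit or range.

ROBOT

A 7-joint arm with a two-finger parallel gripper is mounted at the origin on the work surface; the furniture and walls round the work are solid. World frame = base frame: x ahead of the robot, y to its left, z up, the work surface at z = 0. Lengths are in m, angles in rad, forces in N, time in s.
With the tool pointing down it reaches from about 0.4 to 0.85 m from the base axis. Payload 10.4 kg.
Tool frame: the origin (TCP) lies at the very end of the fingers, on their centre line; the grasp point (between the pads) lies 19 mm behind it; z points along the fingers, y is the line along which they close (so a half turn about z gives the same grasp; the last joint's range is limited). The gripper opens to 87 mm and grips with 3 to 60 N. Pads are 19 mm wide; open, the fingers measure 117 mm over their backs; the gripper's body (75 mm by 190 mm) begins 51 mm behind the grasp point.
Start: joints at [-1.194, 0.332, -0.065, 1.46, 0.022, 1.35, -0.088], TCP at [0.243, 0.576, 0.223] pointing down, gripper open.
Joint ranges: [-2.6, 2.6], [-0.5, 2.12], [-1.47, 1.34], [0.16, 2.42], [-1.27, 4.41], [0.06, 2.06], [-2.6, 2.6]. Speed limits (rad/s): [2.22, 2.22, 2.79, 2.79, 3.14, 3.14, 3.14].

INTERFACE

Orientations are given as a unit quaternion [x, y, z, w].
In Python, from bench import r gives the robot as it stands.
- The arm moves only by the shell command python3 -m jog FILE [FORCE], which reads ROWS from the file FILE. ROWS is 1 to 12 rows, parted by a bar, with the numbers parted by spaces; each row has 5 numbers: dx, dy, dz in shares of 0.8 m (1.0 is 0.8 m), then a turn about the tool's z in a scale on which 1.0 is 2 rad, then the finger opening in m; each row is the pose to reach, as a shift and turn from the pose commanded when the command began, along the tool's axes at that moment; what a row does not reach only later rows make up. A row lasts 1/10 s, in which the tool goes at most 0.05 m and 0.15 rad, less where a joint would pass 70% of its speed; a pose out of reach is approached as far as the arm can. The fingers move at their own pace and stop on an object; FORCE is the grip in N (left out, the last holds). Time passes only in rows, so rows that do not move let the fingers close. It prints the time, the measured TCP pose, the force, the opening and the grip force at its end. A shift or turn number past 1, either way, is cut back to 1. Input that does not fit is refused with a message, and nothing moves.
- r.read_state(): the state, without advancing time (a new reading comes with each control period).
- r.camera(name): name is "side" or "top" or "wrist"; returns a dict with "img" (420x560x3 uint8, red, green, blue), "fx", "fy", "cx", "cy" (pixels), "pose" (4x4, takes a point from camera to world coordinates). Camera axes: x right, y down, z forward; pixel columns grow to the right and rows downward; lengths in m; the calibration is good to about 2 mm. The wrist camera is an equidistant fisheye: a pixel r from the principal point sees the ray r / f radians off the axis. A picture is of the moment at which its call begins. There is no depth.
- r.close_job(): hands the job in; it is judged then, once.
Trained networks look in the newest picture that a camera, given by its name, has taken for a name from the list of things; names that differ only in an ending like _2 or _b are one class to them, and where a whole thing is asked for, a point or a joint stands for the part that bears it (a point fixed in the world has none). Each returns a list of dicts, best first, with "p" (0 to 1); they miss things now and then, are a little off and sometimes report something else, mostly with a low value. They report only what shows in the picture. A call takes as long as a camera call.
- r.recognise(camera, label): "position" ([column, row] as shares, 0 to 1, of the picture: columns of its width, rows of its height, amid what is visible of it).
- r.regions_of(camera, label): "pixels" (420x560 bool, what is visible of it) and "position" ([column, row] as shares, 0 to 1, of the picture: columns of its width, rows of its height, amid what is visible of it).
The state is a dict: "time": time; "joint_positions": joint angles; "joint_vel": joint speeds; "joint_torque": joint torques, N m; "ee_pos": TCP position; "eef_rot": TCP orientation; "ft_force": force on the tool from outside, world axes, zero at the start; "torque": the same for the moment, N m; "width": finger opening in m; "grip_force": force on a finger pad.
Only numpy, scipy, OpenCV 4.12 (cv2) and the standard library are available. Lean on these libraries where they do the work, as an engineer would, in place of code of your own. Each camera call takes 0.05 s, during which the arm holds its last target. There are 200 camera calls.

## Working session

There is one attempt and no reset: what is moved stays moved. The work goes in short steps, Python scripts to look and compute and a shell command to move; the robot and the scene stay as the last step left them, time stands still between calls to the robot, and variables do not carry over. Pictures are saved under pics/ and viewed, at most 10 in all, crops included, and the job is handed in when it is done.

```bash
mkdir -p pics; ls; cat > h.py <<'E'
import numpy as np, cv2
from bench import r
from scipy.spatial.transform import Rotation as R
def ray(c,u,v):
    x=(u-c["cx"])/c["fx"]; y=(v-c["cy"])/c["fy"]
    return np.array([x,y,1.])
def toz(c,u,v,z):
    P=np.array(c["pose"]); d=P[:3,:3]@ray(c,u,v); o=P[:3,3]
    return o+d*(z-o[2])/d[2]
def proj(c,p):
    P=np.array(c["pose"]); q=P[:3,:3].T@(np.array(p)-P[:3,3])
    return c["cx"]+c["fx"]*q[0]/q[2], c["cy"]+c["fy"]*q[1]/q[2]
E
python3 - <<'E'
from h import *
s=r.read_state(); print(s["time"],s["ee_pos"],s["eef_rot"])
ims=[]
H={"dial":.087,"dial_mark":.09,"lever_post":.055,"lever_pivot":.055,"adjuster":.03,"driver_amber":.014,"pencil_b":.005,"jar_screws_a":.05,"sanding_block":.03}
for n in ["top","side"]:
    c=r.camera(n); ims.append(c["img"]); print(n,np.round(np.array(c["pose"])[:3,3],3))
    for l,z in H.items():
        for d in r.recognise(n,l)[:2]:
            u,v=d["position"][0]*560,d["position"][1]*420
            print(l,round(d["p"],2),round(u),round(v),np.round(toz(c,u,v,z),3))
for n,i in zip("ts",ims): cv2.imwrite(f"pics/{n}0.png",cv2.cvtColor(i,cv2.COLOR_RGB2BGR))
E
```

```text
pics
0.0 [0.24313813 0.57533168 0.22173165] [ 1.98583734e-01  9.80083650e-01 -7.26372336e-04 -1.06735443e-04]
top [ 0.469 -0.085  0.945]
dial 0.96 242 204 [ 0.547 -0.013  0.087]
dial_mark 0.9 242 206 [ 0.544 -0.013  0.09 ]
lever_post 0.57 243 207 [ 0.544 -0.012  0.055]
lever_post 0.55 282 218 [ 0.521 -0.096  0.055]
lever_pivot 0.79 270 209 [ 0.539 -0.07   0.055]
lever_pivot 0.73 250 177 [ 0.609 -0.027  0.055]
adjuster 0.92 271 210 [ 0.539 -0.073  0.03 ]
driver_amber 0.69 255 255 [ 0.439 -0.036  0.014]
pencil_b 0.81 255 177 [ 0.618 -0.035  0.005]
jar_screws_a 0.83 364 270 [ 0.41  -0.271  0.05 ]
jar_screws_a 0.66 366 219 [ 0.52  -0.279  0.05 ]
sanding_block 0.69 355 158 [ 0.656 -0.259  0.03 ]
sanding_block 0.3 364 265 [ 0.418 -0.276  0.03 ]
side [ 0.387 -0.811  0.485]
dial 0.69 272 185 [ 0.532 -0.072  0.087]
dial_mark 0.84 270 179 [ 0.531 -0.057  0.09 ]
lever_post 0.57 260 215 [ 0.502 -0.122  0.055]
lever_post 0.37 305 207 [ 0.585 -0.109  0.055]
lever_pivot 0.84 275 210 [ 0.53  -0.11   0.055]
adjuster 0.94 270 211 [ 0.53  -0.071  0.03 ]
driver_amber 0.72 221 208 [ 0.442 -0.017  0.014]
driver_amber 0.44 304 207 [ 0.602 -0.042  0.014]
pencil_b 0.88 304 205 [ 0.609 -0.019  0.005]
jar_screws_a 0.69 281 260 [ 0.513 -0.25   0.05 ]
jar_screws_a 0.59 215 267 [ 0.412 -0.247  0.05 ]
sanding_block 0.62 371 274 [ 0.647 -0.282  0.03 ]
sanding_block 0.53 305 205 [ 0.601 -0.06   0.03 ]
```

```bash
python3 - <<'E'
import cv2,numpy as np
a=cv2.imread("pics/t0.png")[140:290,180:400]; b=cv2.imread("pics/s0.png")[140:290,180:400]
cv2.imwrite("pics/both.png",np.hstack([cv2.resize(a[:, :150],None,fx=2.66,fy=2.66,interpolation=2),cv2.resize(b[:,:150],None,fx=2.66,fy=2.66,interpolation=2)]))
E
```

```text
(no output)
```

View pics/both.png

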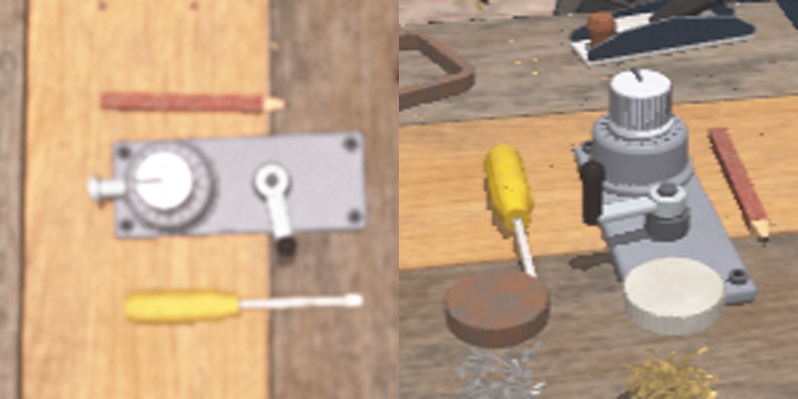

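View pics/t0.png

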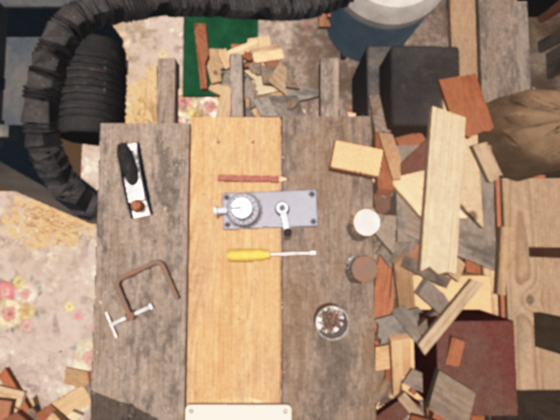

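The top view shows the plate at crop (115–366, 132–238), dial centre (164,181) with its rib pointing left (world +y), the pivot at (271,182) and the post's ball at (286,244). The side view agrees, with the dial top at crop (641,82). Next: the exact geometry.

```bash
python3 - <<'E'
from h import *
c=r.camera("top"); s=r.camera("side")
f=lambda a,b:(180+a/2.66,140+b/2.66)
for n,p,z in [("TL",(115,141),.012),("TR",(362,132),.012),("BL",(117,238),.012),("BR",(366,228),.012),("dialtop",(164,181),.087),("rib",(136,182),.09),("pivot",(271,182),.05),("ball",(286,244),.069)]:
    print(n,np.round(toz(c,*f(*p),z),4))
print("side dial",np.round(toz(s,*f(242,84),.087),4),"ball",np.round(toz(s,*f(194,170),.069),4))
m=[d for d in r.regions_of("top","dial")][0]["pixels"]; v,u=np.nonzero(m); print(u.min(),u.max(),v.min(),v.max(),np.round(toz(c,(u.min()+u.max())/2,(v.min()+v.max())/2,.087),4))
st=r.read_state(); Rm=R.from_quat(st["eef_rot"]).as_matrix(); print(Rm.round(4)); 
E
```

```text
TL [0.5794 0.0363 0.012 ]
TR [ 0.5874 -0.1741  0.012 ]
BL [0.4969 0.0337 0.012 ]
BR [ 0.5056 -0.177   0.012 ]
dialtop [ 0.5391 -0.0121  0.087 ]
rib [0.5381 0.0095 0.09  ]
pivot [ 0.5415 -0.0961  0.05  ]
ball [ 0.4905 -0.1078  0.069 ]
side dial [ 0.5402 -0.0195  0.087 ] ball [ 0.4919 -0.1049  0.069 ]
232 253 197 219 [ 0.5392 -0.0138  0.087 ]
[[-9.211e-01  3.892e-01 -0.000e+00]
 [ 3.892e-01  9.211e-01  1.000e-04]
 [ 0.000e+00  1.000e-04 -1.000e+00]]
```

Units first: shifts go in shares of 0.8 m and turns go in shares of 2 rad. So -0.25 m is -0.3125, -0.21 m is -0.2625.

```bash
echo '-0.3125 -0.2625 0 0 0.087 | -0.3125 -0.2625 0 0 0.087 | -0.3125 -0.2625 0 0 0.087 | -0.3125 -0.2625 0 0 0.087 | -0.3125 -0.2625 0 0 0.087 | -0.3125 -0.2625 0 0 0.087 | -0.3125 -0.2625 0 0 0.087 | -0.3125 -0.2625 0 0 0.087' > rows.txt && python3 -m jog rows.txt; echo '-0.315 -0.2713 0.0625 0 0.087 | -0.315 -0.2713 0.0625 0 0.087 | -0.315 -0.2713 0.0625 0 0.087 | -0.315 -0.2713 0.0625 0 0.087 | -0.315 -0.2713 0.0625 0 0.087 | -0.315 -0.2713 0.0625 0 0.087 | -0.315 -0.2713 0.0625 0 0.087 | -0.315 -0.2713 0.0625 0 0.087 | -0.315 -0.2713 0.0625 0 0.087 | -0.315 -0.2713 0.0625 0 0.087' > rows.txt && python3 -m jog rows.txt
python3 -c "
from h import *
s=r.read_state();print(s['time'],s['ee_pos'],s['joint_positions'],s['ft_force'],s['torque'])"
```

```text
time: 1.95
ee_pos: [0.3941, 0.2811, 0.223]
eef_rot: [0.202, 0.979, 0.0, 0.001]
ft_force: [0.7, 1.1, -0.3]
width: 0.0866
grip_force: 0.0
time: 2.95
ee_pos: [0.5394, -0.0111, 0.1725]
eef_rot: [0.197, 0.98, 0.0, -0.0]
ft_force: [0.6, 0.4, -0.2]
width: 0.0872
grip_force: 0.0
2.95 [ 0.53943547 -0.01113269  0.17254722] [-0.47361487  0.18161709  0.46032267  1.7782864  -0.0869018   1.20156805
  1.18479588] [ 0.56390165  0.36780445 -0.22630399] [-0.02171454 -0.00520991  0.02185931]
```

Scaled: -0.8 rad is -0.4.

```bash
echo '0 0 0 -0.4 0.087 | 0 0 0 -0.4 0.087 | 0 0 0 -0.4 0.087 | 0 0 0 -0.4 0.087 | 0 0 0 -0.4 0.087 | 0 0 0 -0.4 0.087 | 0 0 0 -0.4 0.087' > rows.txt && python3 -m jog rows.txt
cat >> h.py <<'E'
def fish(c,u,v,z):
    P=np.array(c["pose"]); x,y=(u-c["cx"])/c["fx"],(v-c["cy"])/c["fy"]; t=np.hypot(x,y)
    d=P[:3,:3]@np.array([x/t*np.sin(t),y/t*np.sin(t),np.cos(t)]); o=P[:3,3]
    return o+d*(z-o[2])/d[2]
E
python3 - <<'E'
from h import *
s=r.read_state(); print(s['ee_pos'],s['joint_positions'][6])
c=r.camera("wrist"); cv2.imwrite("pics/w0.png",cv2.cvtColor(c["img"],cv2.COLOR_RGB2BGR))
print(np.array(c["pose"]).round(3))
for l,z in [("dial",.087),("dial_mark",.09),("lever_post",.069),("lever_pivot",.055)]:
    for d in r.recognise("wrist",l)[:2]:
        u,v=d["position"][0]*560,d["position"][1]*420; print(l,round(d["p"],2),round(u),round(v),fish(c,u,v,z).round(4))
E
```

```text
time: 3.65
ee_pos: [0.5394, -0.0112, 0.1728]
eef_rot: [-0.2, 0.98, 0.0, 0.0]
ft_force: [-0.3, 0.9, -0.1]
width: 0.087
grip_force: 0.0
[ 0.53940424 -0.01124937  0.17283287] 1.9724195367667459
[[-0.393  0.875  0.282  0.462]
 [ 0.919  0.374  0.121 -0.044]
 [ 0.001  0.307 -0.952  0.335]
 [ 0.     0.     0.     1.   ]]
dial 0.71 285 205 [ 0.5344 -0.0092  0.087 ]
dial_mark 0.85 280 202 [ 0.5328 -0.0143  0.09  ]
lever_post 0.94 204 143 [ 0.5166 -0.091   0.069 ]
lever_pivot 0.9 235 169 [ 0.5302 -0.0596  0.055 ]
lever_pivot 0.47 246 244 [ 0.5938 -0.0237  0.055 ]
```

View pics/w0.png

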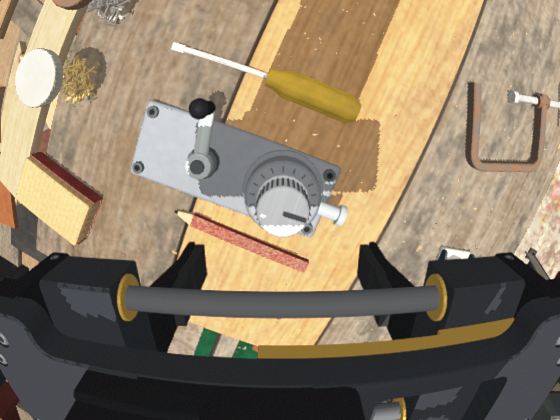

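Wrist view: the dial's top face is centred near (283,209), with the rib running to about (305,218). The lever pivot is at (202,163) and the ball at (201,107).

```bash
python3 - <<'E'
from h import *
c=r.camera("wrist")
for n,u,v,z in [("top",283,209,.087),("rib",305,218,.09),("pivot",202,162,.05),("ball",201,107,.069)]: print(n,fish(c,u,v,z).round(4))
E
```

```text
top [ 0.5381 -0.0111  0.087 ]
rib [0.5373 0.0078 0.09  ]
pivot [ 0.5369 -0.0912  0.05  ]
ball [ 0.4887 -0.1052  0.069 ]
```

Scaled: 0.112 m is 0.14, -0.001 m is -0.0013.

```bash
echo '0.0013 -0.0013 0.05 0 0.087 | 0.0013 -0.0013 0.1 0 0.087 | 0.0013 -0.0013 0.14 0 0.087 | 0.0013 -0.0013 0.14 0 0.087 | 0.0013 -0.0013 0.14 0 0.06 | 0.0013 -0.0013 0.14 0 0.042 | 0.0013 -0.0013 0.14 0 0.042 | 0.0013 -0.0013 0.14 0 0.042 | 0.0013 -0.0013 0.14 0 0.042 | 0.0013 -0.0013 0.14 0 0.042' > rows.txt && python3 -m jog rows.txt 12
python3 -c "
from h import *
s=r.read_state();print(s['ee_pos'],s['joint_positions'][6],s['ft_force'],s['torque'])"
```

```text
time: 4.95
ee_pos: [0.5389, -0.0131, 0.0609]
eef_rot: [-0.199, 0.98, 0.001, 0.0]
ft_force: [-3.3, 11.4, 4.8]
width: 0.0473
grip_force: 5.8
[ 0.53887706 -0.01312047  0.06088639] 2.021718516082122 [-3.30429556 11.4394253   4.75608592] [2.67689324 0.82453647 0.02794149]
```

Scaled: 0.0017 m is 0.0021, 0.001 m is 0.0013.

```bash
echo '0 0.0013 0 0 0.042 | 0 0.0021 0 0 0.042 | 0 0.0021 0 0 0.042 | 0 0.0021 0 0 0.042 | 0 0.0021 0 0 0.042' > rows.txt && python3 -m jog rows.txt 30
python3 -c "
from h import *
s=r.read_state();print(s['ee_pos'],s['joint_positions'][6],s['ft_force'],s['torque'])"
```

```text
time: 5.45
ee_pos: [0.5384, -0.0111, 0.0609]
eef_rot: [-0.199, 0.98, 0.001, 0.0]
ft_force: [-1.1, 6.4, 3.7]
width: 0.0433
grip_force: 30.0
[ 0.53844406 -0.01105632  0.06088853] 2.018165803506016 [-1.08200127  6.37569925  3.70171455] [ 1.69012617  0.50623476 -0.06059437]
```

Scaled: 0.001 m is 0.0013, 0.5 rad is 0.25.

```bash
cat > st.py <<'E'
from h import *
s=r.read_state(); Q=R.from_quat(s['eef_rot']).as_matrix()
print("az",np.degrees(np.arctan2(Q[1,0],Q[0,0])).round(2),"q7",s['joint_positions'][6].round(3),"F",s['ft_force'].round(1),"T",s['torque'].round(3),"p",s['ee_pos'].round(4),"g",round(s['grip_force'],1),"w",round(s['width'],4),"t",s['time'])
E
echo '0 0.0013 0 0.05 0.042 | 0 0.0013 0 0.1 0.042 | 0 0.0013 0 0.15 0.042 | 0 0.0013 0 0.2 0.042 | 0 0.0013 0 0.25 0.042 | 0 0.0013 0 0.25 0.042' > rows.txt && python3 -m jog rows.txt 30 >/dev/null; python3 st.py
echo '0 0 0 0.05 0.042 | 0 0 0 0.1 0.042 | 0 0 0 0.15 0.042 | 0 0 0 0.2 0.042 | 0 0 0 0.2 0.042' > rows.txt && python3 -m jog rows.txt >/dev/null;  python3 st.py
```

```text
az 174.15 q7 1.539 F [-1.3  6.8  2.3] T [ 1.727  0.125 -0.074] p [ 0.5383 -0.0099  0.0609] g 30.0 w 0.0433 t 6.05
az 151.28 q7 1.162 F [0.5 9.4 3.3] T [ 2.257 -0.033  0.038] p [ 0.5385 -0.0091  0.0609] g 30.0 w 0.0434 t 6.55
```

Scaled: 0.0013 m is 0.0016, 0.0007 m is 0.0009, 0.175 rad is 0.0875.

```bash

echo '0.0009 0.0016 0 0.03 0.042 | 0.0009 0.0016 0 0.06 0.042 | 0.0009 0.0016 0 0.0875 0.042 | 0.0009 0.0016 0 0.0875 0.042' > rows.txt && python3 -m jog rows.txt >/dev/null;  python3 st.py
echo '0 0 0 0.03 0.042 | 0 0 0 0.06 0.042 | 0 0 0 0.06 0.042' > rows.txt && python3 -m jog rows.txt >/dev/null;  python3 st.py
echo '0 0 0 0.03 0.042 | 0 0 0 0.06 0.042 | 0 0 0 0.06 0.042' > rows.txt && python3 -m jog rows.txt >/dev/null;  python3 st.py
```

```text
az 141.31 q7 0.996 F [1.1 5.7 1.6] T [ 1.42  -0.425  0.048] p [ 0.5387 -0.0087  0.061 ] g 30.0 w 0.0431 t 6.95
az 134.47 q7 0.884 F [1.8 7.1 0.3] T [ 1.591 -0.584  0.299] p [ 0.5389 -0.0083  0.061 ] g 30.0 w 0.0433 t 7.25
az 127.67 q7 0.772 F [ 3.4  7.8 -0.2] T [ 1.661 -0.64   0.693] p [ 0.539  -0.0079  0.061 ] g 30.0 w 0.043 t 7.55
```

```bash
python3 - <<'E'
from h import *
c=r.camera("wrist"); i=c["img"][150:300,190:370]
cv2.imwrite("pics/w1.png",cv2.cvtColor(cv2.resize(i,None,fx=4,fy=4,interpolation=2),cv2.COLOR_RGB2BGR))
E
```

```text
(no output)
```

View pics/w1.png

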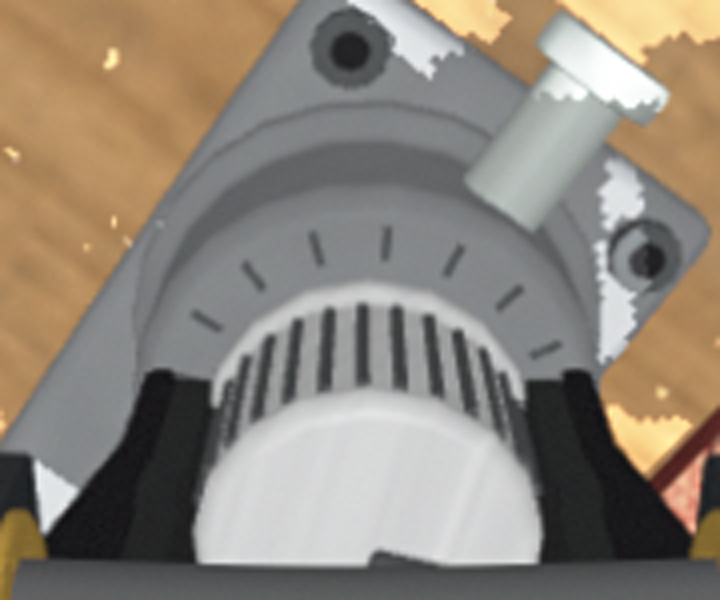

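The torque has climbed to 0.69 N m, which is well above a click. The rib's visible edge at (372–435, 552–565) also suggests the pads slipped about 12° against the stop. I'll release, rise and check the rib angle.

Scaled: -0.112 m is -0.14, -0.08 m is -0.1.

```bash

echo '0 0 0 0 0.087 | 0 0 0 0 0.087 | 0 0 0 0 0.087 | 0 0 -0.05 0 0.087 | 0 0 -0.1 0 0.087 | 0 0 -0.14 0 0.087 | 0 0 -0.14 0 0.087 | 0 0 -0.14 0 0.087' > rows.txt && python3 -m jog rows.txt >/dev/null;  python3 st.py
cat > look.py <<'E'
import sys
from h import *
c=r.camera("wrist"); i=c["img"][150:270,220:340]
cv2.imwrite(f"pics/{sys.argv[1]}.png",cv2.cvtColor(cv2.resize(i,None,fx=4,fy=4,interpolation=2),cv2.COLOR_RGB2BGR))
# dial rim & rib directions projected for candidate rib angles: best darkness along the rib
P=np.array(c["pose"]); g=cv2.cvtColor(c["img"],cv2.COLOR_RGB2GRAY)
def pf(p):
    q=P[:3,:3].T@(np.array(p)-P[:3,3]); t=np.arctan2(np.hypot(q[0],q[1]),q[2]); n=np.hypot(q[0],q[1]); return c["cx"]+c["fx"]*t*q[0]/n, c["cy"]+c["fy"]*t*q[1]/n
best=[]
for x in np.arange(-.004,.0041,.001):
  for y in np.arange(-.004,.0041,.001):
    for a in range(0,360,2):
      k=np.radians(a); pts=np.array([pf((.538+x+d*np.cos(k),-.011+y+d*np.sin(k),.09)) for d in np.linspace(.003,.018,6)],np.float32)
      w=cv2.remap(g,pts[None,:,0],pts[None,:,1],1).mean(); best.append((w,a,x,y))
best.sort(); print([(round(float(b[0])),b[1],round(b[2],3),round(b[3],3)) for b in best[:6]])
E
python3 look.py w2
```

```text
az 127.56 q7 0.696 F [-0.9 -0.4  0.1] T [-0.045 -0.039 -0.029] p [ 0.538  -0.0106  0.1727] g 0.0 w 0.0867 t 8.4
[(107, 34, np.float64(0.001), np.float64(0.002)), (109, 32, np.float64(0.002), np.float64(0.003)), (110, 32, np.float64(0.001), np.float64(0.002)), (110, 30, np.float64(0.001), np.float64(0.003)), (110, 36, np.float64(0.001), np.float64(0.001)), (111, 38, np.float64(0.002), np.float64(0.001))]
```

View pics/w2.png

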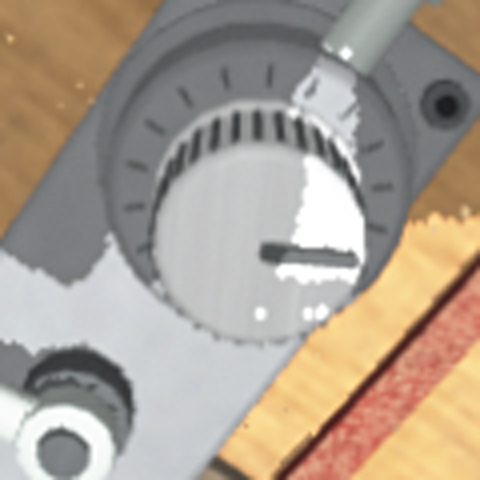

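The rib runs from (265,250) to (355,260), which fits to a world angle of about 33°. That is exactly 3 clicks clockwise of the start, so this is the last notch. The target is a rib angle of about 152°. I'll regrasp with the wrist pre-turned.

Scaled: 0.112 m is 0.14, 0.002 m is 0.0025, 1.2 rad is 0.6.

```bash

echo '0.0013 0.0025 0 0.075 0.087 | 0.0013 0.0025 0 0.15 0.087 | 0.0013 0.0025 0 0.225 0.087 | 0.0013 0.0025 0 0.3 0.087 | 0.0013 0.0025 0 0.375 0.087 | 0.0013 0.0025 0 0.45 0.087 | 0.0013 0.0025 0 0.525 0.087 | 0.0013 0.0025 0 0.6 0.087 | 0.0013 0.0025 0.05 0.6 0.087 | 0.0013 0.0025 0.1 0.6 0.087 | 0.0013 0.0025 0.14 0.6 0.087 | 0.0013 0.0025 0.14 0.6 0.087' > rows.txt && python3 -m jog rows.txt >/dev/null;  python3 st.py
echo '0 0 0 0 0.06 | 0 0 0 0 0.042 | 0 0 0 0 0.042 | 0 0 0 0 0.042 | 0 0 0 0 0.042 | 0 0 0 0 0.042' > rows.txt && python3 -m jog rows.txt 12 >/dev/null; python3 st.py
```

```text
az 58.81 q7 -0.375 F [-2.1 -0.8 -0.1] T [-0.106  0.106  0.008] p [ 0.5349 -0.0088  0.0557] g 0.0 w 0.0873 t 9.65
az 58.84 q7 -0.376 F [ 6.4 -5.   0.8] T [-1.284 -1.608 -0.015] p [ 0.5392 -0.0083  0.0609] g 4.8 w 0.0475 t 10.25
```

Scaled: 0.0017 m is 0.0021.

```bash

echo '0 0.0021 0 0 0.042 | 0 0.0021 0 0 0.042 | 0 0.0021 0 0 0.042 | 0 0.0021 0 0 0.042' > rows.txt && python3 -m jog rows.txt 30 >/dev/null;  python3 st.py
```

```text
az 58.83 q7 -0.372 F [ 3.9 -1.6  2.2] T [-0.464 -0.651  0.042] p [ 0.5409 -0.0094  0.0609] g 30.0 w 0.0435 t 10.65
```

Scaled: -1.047 rad is -0.5235.

```bash

echo '0 0 0 -0.05 0.042 | 0 0 0 -0.1 0.042 | 0 0 0 -0.15 0.042 | 0 0 0 -0.2 0.042 | 0 0 0 -0.25 0.042 | 0 0 0 -0.3 0.042 | 0 0 0 -0.35 0.042 | 0 0 0 -0.4 0.042 | 0 0 0 -0.45 0.042 | 0 0 0 -0.5 0.042 | 0 0 0 -0.5235 0.042 | 0 0 0 -0.5235 0.042' > rows.txt && python3 -m jog rows.txt >/dev/null;  python3 st.py
echo '0 0 0 -0.05 0.042 | 0 0 0 -0.1 0.042 | 0 0 0 -0.15 0.042 | 0 0 0 -0.2 0.042 | 0 0 0 -0.25 0.042 | 0 0 0 -0.3 0.042 | 0 0 0 -0.35 0.042 | 0 0 0 -0.4 0.042 | 0 0 0 -0.45 0.042 | 0 0 0 -0.5 0.042 | 0 0 0 -0.5235 0.042 | 0 0 0 -0.5235 0.042' > rows.txt && python3 -m jog rows.txt >/dev/null;  python3 st.py
```

```text
az 118.9 q7 0.599 F [-0.8 -1.1  5.5] T [-0.311 -0.047 -0.007] p [ 0.5403 -0.0093  0.0608] g 30.0 w 0.0434 t 11.85
az 178.87 q7 1.587 F [-2.7 -2.5  8.1] T [-0.511  0.41   0.037] p [ 0.5399 -0.0099  0.0608] g 30.0 w 0.043 t 13.05
```

Turned 120.0° with almost no residual torque. Now release and check.

Scaled: -0.112 m is -0.14, -0.08 m is -0.1.

```bash

echo '0 0 0 0 0.087 | 0 0 0 0 0.087 | 0 0 0 0 0.087 | 0 0 0 0 0.087 | 0 0 -0.05 0 0.087 | 0 0 -0.1 0 0.087 | 0 0 -0.14 0 0.087 | 0 0 -0.14 0 0.087 | 0 0 -0.14 0 0.087' > rows.txt && python3 -m jog rows.txt >/dev/null;  python3 st.py; python3 look.py w3
python3 - <<'E'
from h import *
c=r.camera("wrist")
for l,z in [("lever_post",.069),("lever_pivot",.05)]:
    for d in r.recognise("wrist",l)[:2]:
        u,v=d["position"][0]*560,d["position"][1]*420; print(l,round(d["p"],2),round(u),round(v),fish(c,u,v,z).round(4))
cv2.imwrite("pics/w3.png",cv2.cvtColor(c["img"],cv2.COLOR_RGB2BGR))
E
```

```text
az 178.82 q7 1.542 F [-0.3 -0.3 -0.1] T [ 0.002  0.098 -0.007] p [ 0.5405 -0.009   0.1727] g 0.0 w 0.0872 t 13.95
[(78, 152, np.float64(0.004), np.float64(0.002)), (78, 154, np.float64(0.003), np.float64(0.003)), (78, 152, np.float64(0.002), np.float64(0.003)), (79, 150, np.float64(0.003), np.float64(0.002)), (79, 156, np.float64(0.003), np.float64(0.003)), (79, 144, np.float64(0.003), np.float64(0.0))]
lever_post 0.79 185 174 [ 0.5108 -0.0909  0.069 ]
lever_pivot 0.74 282 208 [ 0.5499 -0.0079  0.05  ]
lever_pivot 0.55 235 188 [ 0.5299 -0.0501  0.05  ]
```

View pics/w3.png

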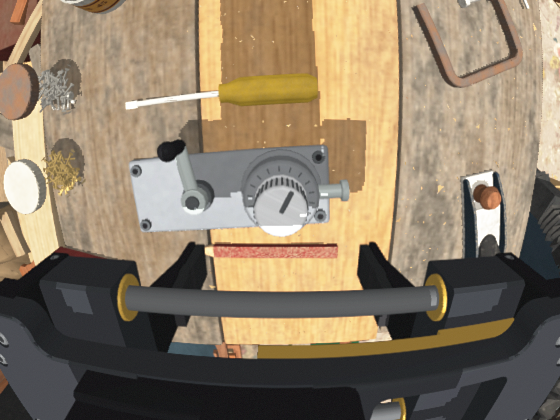

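The rib runs from (281,212) to (291,194) and fits 152°, so the dial is exactly six clicks back. The lever pivot is at (196,201) and the ball at (171,150). Next, closed fingers go on the post's +y side.

Scaled: -0.072 m is -0.09, 0.056 m is 0.07, 1.36 rad is 0.68.

```bash

echo '0.07 -0.09 0 0.075 0 | 0.07 -0.09 0 0.15 0 | 0.07 -0.09 0 0.225 0 | 0.07 -0.09 0 0.3 0 | 0.07 -0.09 0 0.375 0 | 0.07 -0.09 0 0.45 0 | 0.07 -0.09 0 0.525 0 | 0.07 -0.09 0 0.6 0 | 0.07 -0.09 0 0.68 0 | 0.07 -0.09 0 0.68 0 | 0.07 -0.09 0 0.68 0' > rows.txt && python3 -m jog rows.txt 20 >/dev/null;  python3 st.py
echo '0 0 0.05 0 0 | 0 0 0.1 0 0 | 0 0 0.1375 0 0 | 0 0 0.1575 0 0 | 0 0 0.1575 0 0 | 0 0 0.1575 0 0' > rows.txt && python3 -m jog rows.txt >/dev/null; python3 st.py
```

```text
az 101.11 q7 0.295 F [ 0.2  0.2 -0.5] T [-0.043  0.036 -0.032] p [ 0.4825 -0.08    0.172 ] g 0.0 w 0.0073 t 15.25
az 101.0 q7 0.377 F [ 0.1 -0.2  0.5] T [-0.1    0.017  0.029] p [ 0.483  -0.0802  0.0469] g 0.0 w 0.0003 t 15.85
```

```bash
python3 - <<'E'
from h import *
s=r.read_state(); p=s['ee_pos'][:2]; Q=R.from_quat(s['eef_rot']).as_matrix()[:2,:2]
C=np.array([.542,-.095])
for f in [191,197,203,209,215,221,227,233,239,245,251,257,263,267]:
    k=np.radians(f); b=C+.055*np.array([np.cos(k),np.sin(k)])-.018*np.array([-np.sin(k),np.cos(k)])
    print(f,(Q.T@(b-p)).round(4),round(-np.radians(f-191),3))
E
```

```text
191 [-0.0078  0.0001] -0.0
197 [-0.0137 -0.0015] -0.105
203 [-0.0197 -0.0024] -0.209
209 [-0.0257 -0.0027] -0.314
215 [-0.0318 -0.0024] -0.419
221 [-0.0377 -0.0015] -0.524
227 [-0.0436  0.0001] -0.628
233 [-0.0493  0.0022] -0.733
239 [-0.0547  0.005 ] -0.838
245 [-0.0597  0.0082] -0.942
251 [-0.0645  0.012 ] -1.047
257 [-0.0688  0.0163] -1.152
263 [-0.0726  0.021 ] -1.257
267 [-0.0748  0.0244] -1.326
```

Scaled: -0.0645 m is -0.0806, -0.06 m is -0.075, -1.05 rad is -0.525.

```bash

echo '-0.01 0 0 0 0 | -0.0175 -0.0019 0 -0.05 0 | -0.025 -0.0031 0 -0.105 0 | -0.0325 -0.0031 0 -0.155 0 | -0.04 -0.0031 0 -0.21 0 | -0.0475 -0.0019 0 -0.26 0 | -0.0544 0 0 -0.315 0 | -0.0613 0.0025 0 -0.365 0 | -0.0681 0.0063 0 -0.42 0 | -0.075 0.01 0 -0.47 0 | -0.0806 0.015 0 -0.525 0 | -0.0806 0.015 0 -0.525 0' > rows.txt && python3 -m jog rows.txt >/dev/null;  python3 st.py
```

```text
az 161.15 q7 1.53 F [0.8 0.4 0.5] T [ 0.067  0.082 -0.001] p [ 0.5078 -0.1421  0.0476] g 0.1 w 0.0004 t 17.05
```

Scaled: -0.012 m is -0.015, -0.0025 m is -0.0031, -0.21 rad is -0.105.

```bash

echo '-0.0075 -0.0019 0 -0.05 0 | -0.015 -0.0031 0 -0.105 0 | -0.015 -0.0031 0 -0.105 0' > rows.txt && python3 -m jog rows.txt >/dev/null;  python3 st.py
echo '-0.0038 0 0 -0.015 0 | -0.0038 0 0 -0.015 0 | -0.0038 0 0 -0.015 0' > rows.txt && python3 -m jog rows.txt >/dev/null;  python3 st.py
```

```text
az 173.0 q7 1.739 F [-0.6 -0.4  0. ] T [-0.04  -0.017 -0.024] p [ 0.5179 -0.148   0.0472] g 0.0 w 0.0003 t 17.35
az 174.59 q7 1.766 F [-6.6 -0.5  3.7] T [-0.118  1.304  0.015] p [ 0.519  -0.148   0.0466] g 3.2 w 0.0004 t 17.65
```

Scaled: -0.002 m is -0.0025.

```bash

echo '-0.0025 0 0 0 0 | -0.0025 0 0 0 0 | -0.0025 0 0 0 0' > rows.txt && python3 -m jog rows.txt >/dev/null;  python3 st.py
echo '0.0125 0 0 0 0 | 0.025 0 0 0 0 | 0.025 0 -0.0625 0 0 | 0.025 0.025 -0.125 0 0 | 0.025 0.075 -0.175 0 0 | 0.025 0.125 -0.175 0 0 | 0.025 0.125 -0.175 0 0 | 0.025 0.125 -0.175 0 0 | 0.025 0.125 -0.175 0 0' > rows.txt && python3 -m jog rows.txt >/dev/null;  python3 st.py
python3 look.py w4
python3 - <<'E'
from h import *
c=r.camera("wrist"); cv2.imwrite("pics/w5.png",cv2.cvtColor(c["img"],cv2.COLOR_RGB2BGR))
E
```

```text
az 174.57 q7 1.766 F [-14.3   0.5   9.4] T [ 0.126  2.757 -0.011] p [ 0.5193 -0.1481  0.0462] g 6.9 w 0.0004 t 17.95
az 174.71 q7 1.507 F [-0.5 -0.5 -0.2] T [ 0.035 -0.012  0.013] p [ 0.5109 -0.0474  0.1862] g 0.0 w 0.0006 t 18.85
[(113, 152, np.float64(0.002), np.float64(0.001)), (114, 148, np.float64(0.001), np.float64(0.001)), (114, 150, np.float64(0.002), np.float64(0.001)), (114, 146, np.float64(0.001), np.float64(0.001)), (116, 150, np.float64(0.001), np.float64(0.001)), (116, 154, np.float64(0.002), np.float64(0.002))]
```

View pics/w5.png

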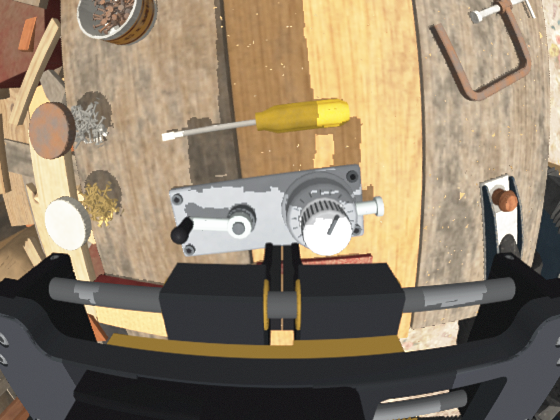

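The lever now points along the plate, with its post at (181,232) and pivot at (240,225), hard on its stop. The dial rib is still at 152°, and the screwdriver and pencil haven't moved.

```bash
python3 -c "
from bench import r
print(r.close_job())"
```

```text
the job is handed in; nothing more can be done
None
```

The dial was turned clockwise to its stop, backed off six clicks and left in that notch, and the lock lever is all the way over; the job was handed in at about 19 s, but no verdict came back.

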